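# Balance the counterweight bar on the knife-edge stand

## Task

The counterweight for the viscometer's arm has an off-centre weight hidden inside it. Find its balance point and lay the bar square across the middle of the narrow rail of the balance stand, right way up, so that it rests level there on its own when you let go. Set it down gently, do not let it tip or drop off, and leave the other things on the bench where they are.

Things in the scene. Friction and masses are not known exactly. Their poses are not given: they have to be found in the camera images.
- bar: closed counterweight bar: a plain aluminium box section with a black cap at each end, 200 long (x) x 32 wide (y) x 40 high (z) mm, about 0.65 kg, lying flat on the table. Origin: centre of its underside, x along its length. A heavy weight is clamped out of sight inside it, so its balance point can lie anywhere up to 45 mm from the middle, towards either end; the two ends look alike.
- stand: balance stand, fixed: grey base plate 120 (x) x 150 (y) x 12 mm with two posts that carry one horizontal steel rail. The rail runs along the stand's y, 132 mm long; its flat top is only 14 mm wide (x) and 90 mm above the table. Origin: centre of the base's underside on the table.
- stand_top (a point): centre of the rail's flat top, 90 mm above the table; y along the rail, x across it (the direction in which the bar should lie), z up.
- beaker: bystander: open glass beaker, 72 mm across, 90 mm high; origin under its centre.
- jar: bystander: grey jar with white lid, 66 mm across, 75 mm high; origin under its centre.
- flask: bystander: amber bottle, 68 mm across, 170 mm high; origin under its centre.
- dish: bystander: white dish, 100 mm across, 40 mm high; origin under its centre.
- spatula: bystander: spatula lying on the table, along its x; origin under its middle.
- timer: bystander: flat white timer, 90 x 120 x 25 mm; origin under its centre.

How it is judged:
At the end, for the whole second after the job is handed in: The bar rests upright and level (within 4 degrees) on the stand's rail and on nothing else, square across it (within 15 degrees), its long axis's middle no more than 35 mm from the rail's middle measured along the rail, at rest and let go (angle between bar's own z axis and vertical below 0.07 rad and z of bar in the frame of stand_top between -0.006 and 0.006 m and y of bar in the frame of stand_top between -0.035 and 0.035 m and angle between the x axis of bar and the x axis of stand_top, either way round below 0.26 rad and contact force between bar and stand above 1 N and linear speed of bar below 0.01 m/s and angular speed of bar below 0.05 rad/s); the robot touches nothing.
It fails at once if the bar tips by more than 30 degrees (tipped over or fallen off) (angle between bar's own z axis and vertical above 0.52 rad).
It fails at once if the bar is knocked or dropped on the stand (more than 45 N) (contact force between bar and stand above 45 N).
It fails at once if a bystander is moved by more than 30 mm (distance of any of beaker, jar, flask, dish, spatula, timer from where it was at the start of the episode above 0.03 m).
It also fails if it takes over 51 s, if anything falls off the work surface, if the arm or the gripper's body presses on something with over 40 N, if the wrist force passes 120 N, or if a joint passes its speed limit or range.

## Robot

A 7-joint arm with a two-finger parallel gripper is mounted at the origin on the work surface. World frame = base frame: x ahead of the robot, y to its left, z up, the work surface at z = 0. Lengths are in m, angles in rad, forces in N, time in s.
With the tool pointing down it reaches from about 0.4 to 0.85 m from the base axis. Payload 4.5 kg.
Tool frame: the origin (TCP) lies between the finger pads; the fingertips stand 11 mm ahead of it and the grasp point (between the pads) lies 8 mm behind it (r.tip_reach is the distance from the TCP to the fingertips, in m); x points along the fingers, y is the direction in which the jaws open and shut, and the axes are right-handed (so a half turn about x gives the same grasp; the last joint's range is limited). The gripper opens to 88 mm and grips with 3 to 60 N. Pads are 18 mm wide; open, the fingers measure 123 mm over their backs; the gripper's body (75 mm by 187 mm) begins 45 mm behind the grasp point.
Start: joints at [-1.157, 0.689, -0.195, 1.565, 0.157, 0.902, -0.215], TCP at [0.232, 0.58, 0.25] pointing down, gripper open.
Joint ranges: [-3.01, 3.01], [-0.46, 2.08], [-1.47, 1.51], [0.13, 2.56], [-1, 4.14], [0.04, 2.09], [-2.66, 2.66]. Speed limits (rad/s): [2.57, 2.57, 3.14, 3.14, 3.14, 3.14, 3.14].

## Interface

Orientations are given as a unit quaternion [x, y, z, w].
In Python, from plant import r gives the robot as it stands.
- The arm moves only by the tool drive_tool, never from a script. Its argument "deltas" is a list of rows, each a list of 3 entries, a list of its own where there are three numbers: the turn, a rotation vector about the tool's x, y, z in degrees, then the shift along the tool's x, y, z in cm, then the finger opening in cm, from 0 to 8.81. A call has 1 to 12 rows; each row shifts and turns the commanded pose from where the row before left it, along the tool's axes as they then stand; what a row does not reach is not made up. A row lasts 1/12 s, in which the tool goes at most 41.7 mm and 7.16 degrees, less where a joint would pass 70% of its speed; a pose out of reach is approached as far as the arm can. A call is refused whole if a number of a shift passes 4.17 or a number of a turn 7.16, either way. A call with a gripper value outside its range is refused whole. The fingers move at their own pace and stop on an object; "force" is the grip in N (left out, the last holds). Time passes only in rows, so rows that do not move let the fingers close. It gives the time, the measured TCP pose, the force and the opening at its end, in the units of the state.
- r.get_state(): the state, without advancing time (a new reading comes with each control period).
- r.snapshot(name): name is "scene" or "side" or "wrist"; returns a dict with "color" (400x640x3 uint8, red, green, blue), "fov_y" (degrees; the focal length in pixels is half the picture's height over the tangent of half this angle, whatever the lens; pixels are square), "cx", "cy" (the principal point, pixels), "k1" (the pictures are not rectified: a ray, as slopes to the right and down, at radius r is drawn at 1 + k1 r^2 times it, then the intrinsics apply), "extrinsics" (4x4, takes a point from world to camera coordinates); the wrist camera has in their place "tool_from_camera" (4x4, takes a point from camera to tool coordinates, whose origin is the TCP and whose axes are the tool frame's). Camera axes: x right, y up, looking along -z (the intrinsics and any distortion apply to the point x, -y, -z); pixel columns grow to the right and rows downward; lengths in m; the calibration is good to about 2 mm. A picture is of the moment at which its call begins: read the wrist's pose just before it. There is no depth.
- r.finish_job(): hands the job in, once; it reports no verdict.
The state is a dict: "clock": time; "q": joint angles; "qd": joint speeds; "joint_torque": joint torques, N m; "tool_pos": TCP position; "eef_rot": TCP orientation; "contact_force": force on the tool from outside, world axes, zero at the start; "moment": the same for the moment, N m; "opening": opening from 0.0 (shut) to 1.0 (fully open).
Only numpy, scipy, OpenCV 4.12 (cv2) and the standard library are available. Lean on these libraries where they do the work, as an engineer would, in place of code of your own. Each camera call takes 0.05 s, during which the arm holds its last target. There are 200 camera calls.

## Working session

There is one attempt and no reset: what is moved stays moved. The work goes in short steps, Python scripts to look and compute and a tool call to move; the robot and the scene stay as the last step left them, time stands still between calls to the robot, and variables do not carry over. Pictures are saved under pics/ and viewed, about 8 in all and at most 12, crops included, and the job is handed in when it is done.

Besides the shell and the picture viewer there is one more tool, called after ">>>" as a command line: name --argument value ..., lists and objects as JSON in quotes. drive_tool: Moves the arm, as the interface text tells. Its arguments: {"type":"object","properties":{"deltas":{"type":"array","items":{"type":"array"}},"force":{"type":"number"}},"required":["deltas"]}

```bash
mkdir -p pics; cat > h.py <<'E'
import numpy as np, cv2
from scipy.spatial.transform import Rotation as R
from plant import r
def save(name,fn):
    s=r.get_state(); d=r.snapshot(name); cv2.imwrite('pics/'+fn,d['color'][:,:,::-1])
    d['s']=s; np.save('pics/'+fn+'.npy',{k:v for k,v in d.items() if k!='color'},allow_pickle=True); return d
def load(fn): return np.load('pics/'+fn+'.npy',allow_pickle=True).item()
def cam(d):
    if 'extrinsics' in d: return np.array(d['extrinsics'])
    T=np.eye(4);T[:3,:3]=R.from_quat(d['s']['eef_rot']).as_matrix();T[:3,3]=d['s']['tool_pos']
    return np.linalg.inv(T@np.array(d['tool_from_camera']))
def KD(d):
    f=200/np.tan(np.radians(d['fov_y'])/2)
    return np.array([[f,0,d['cx']],[0,f,d['cy']],[0,0,1.]]),np.array([d['k1'],0,0,0,0.])
def pix(d,u,v,z):
    K,D=KD(d);E=cam(d)
    p=cv2.undistortPointsIter(np.array([[[u,v]]],float),K,D,None,None,(3,100,1e-12))[0,0]
    o=-E[:3,:3].T@E[:3,3]; w=E[:3,:3].T@np.array([p[0],-p[1],-1])
    return o+w*(z-o[2])/w[2]
def proj(d,P):
    K,D=KD(d);E=cam(d);c=(E[:3,:3]@np.atleast_2d(P).T).T+E[:3,3];c=c*[1,-1,-1]
    return cv2.projectPoints(c,np.zeros(3),np.zeros(3),K,D)[0][:,0]
E
python3 - <<'E'
from h import *
for n in ('scene','side','wrist'):
    d=save(n,n+'0.png'); print(n,d['fov_y'],d['cx'],d['cy'],d['k1'],(-cam(d)[:3,:3].T@cam(d)[:3,3]).round(3))
s=r.get_state();print(s, r.tip_reach); print(R.from_quat(s['eef_rot']).as_matrix().round(3))
a=[cv2.imread(f'pics/{n}0.png') for n in('scene','side')]
E
```

```text
scene 51.30113715499453 323.6033323027347 199.93480260628027 0.001853131558318943 [1.054 0.705 0.867]
side 49.46993572317465 316.8035448164733 198.92017600465766 -0.10584170720132903 [ 0.386 -1.059  1.167]
wrist 61.32779645332246 318.5462944360548 199.81289928736112 -0.06843706161014655 [0.163 0.607 0.384]
{'clock': 0.15, 'q': array([-1.15719638,  0.68975363, -0.19452992,  1.56603406,  0.15728417,
        0.90249074, -0.21510691]), 'qd': array([-0.00014703, -0.00230665, -0.00032508, -0.00505151, -0.00047253,
       -0.00191956,  0.00041044]), 'joint_torque': array([-9.48912093e-04, -5.27857053e+01, -1.26770642e+00, -1.53585845e+01,
       -5.23470948e-02,  3.91005437e-03,  9.47131593e-05]), 'tool_pos': array([0.23157637, 0.58005539, 0.24913679]), 'eef_rot': array([ 0.13300389,  0.69445594, -0.1339149 ,  0.69433977]), 'contact_force': array([-0.38717645,  0.57146007, -0.38353527]), 'moment': array([ 0.03190037, -0.03287799, -0.03183946]), 'opening': 0.9946460834372588} 0.011
[[-0.     0.371  0.929]
 [-0.001  0.929 -0.371]
 [-1.    -0.001  0.   ]]
```

View pics/scene0.png

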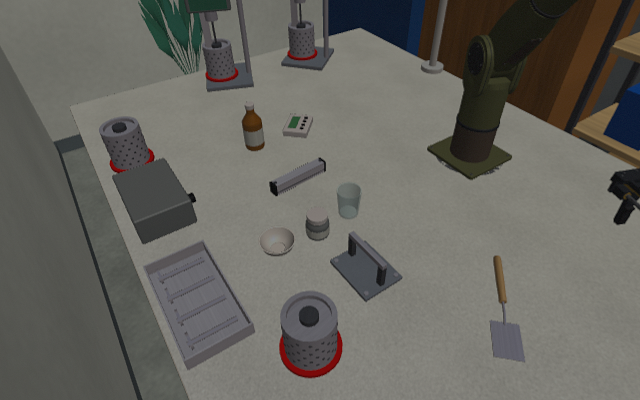

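View pics/side0.png

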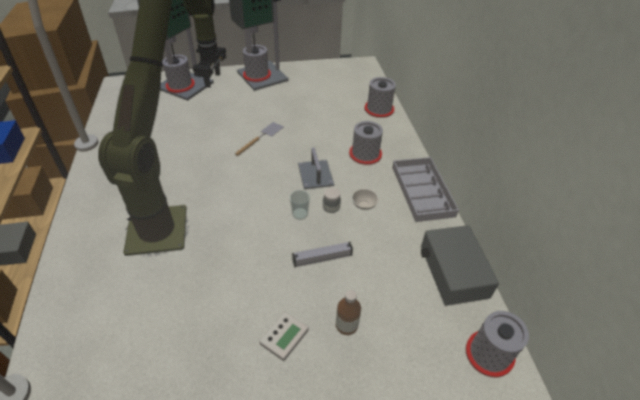

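Scene view: the bar runs from (272,187) to (325,163) and the stand is at (366,265). The beaker, jar and dish lie between them. In the side view the bar is at (322,254) and the stand at (316,172). Next I'll enlarge these areas.

```bash
python3 - <<'E'
import cv2
a=cv2.imread('pics/scene0.png')[150:300,255:415]; b=cv2.imread('pics/side0.png')[140:280,280:380]
cv2.imwrite('pics/c1.png',cv2.resize(a,None,fx=4,fy=4,interpolation=cv2.INTER_CUBIC))
cv2.imwrite('pics/c2.png',cv2.resize(b,None,fx=4,fy=4,interpolation=cv2.INTER_CUBIC))
E
```

```text
(no output)
```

View pics/c1.png

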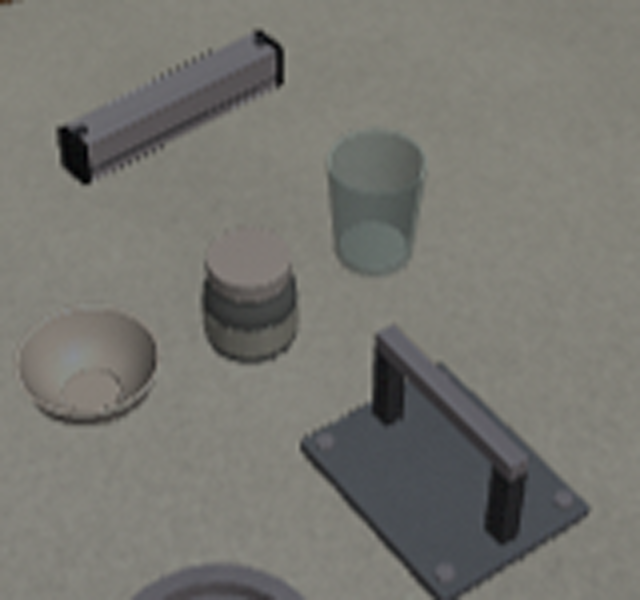

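View pics/c2.png

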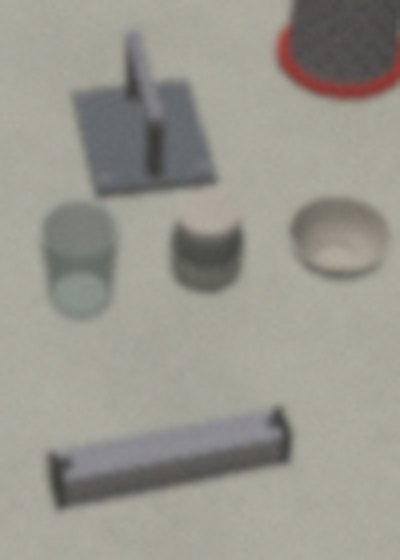

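```bash
python3 - <<'E'
from h import *
A=load('scene0.png');B=load('side0.png')
a=lambda u,v,z:pix(A,u/4+255,v/4+150,z)[:2].round(3)
b=lambda u,v,z:pix(B,u/4+280,v/4+140,z)[:2].round(3)
print('bar A bot',a(87,182,0),a(282,85,0),'top',a(60,127,.04),a(258,33,.04),a(281,45,.04))
print('bar B bot',b(60,507,0),b(290,460,0),'top',b(52,455,.04),b(285,408,.04))
print('base A',[a(*p,.012) for p in((302,445),(588,508),(440,600),(440,365))])
print('base B',[b(*p,.012) for p in((73,93),(188,80),(217,185),(98,193))])
print('rail A',a(388,333,.09),a(513,465,.09)); print('rail B',b(133,35,.09),b(155,115,.09))
print('beaker',a(374,250,0),b(80,295,0),'jar',a(250,262,.075),b(210,215,.075),'dish',a(88,362,.04),b(340,232,.04))
E
```

```text
bar A bot [ 0.654 -0.183] [ 0.462 -0.198] top [ 0.659 -0.209] [ 0.468 -0.224] [ 0.461 -0.2  ]
bar B bot [ 0.467 -0.23 ] [ 0.663 -0.212] top [ 0.464 -0.207] [ 0.661 -0.188]
base A [array([0.667, 0.134]), array([0.546, 0.276]), array([0.665, 0.278]), array([0.55 , 0.129])]
base B [array([0.543, 0.264]), array([0.662, 0.267]), array([0.662, 0.111]), array([0.548, 0.117])]
rail A [0.607 0.142] [0.608 0.267]
rail B [0.602 0.252] [0.604 0.133]
beaker [0.514 0.003] [ 0.515 -0.   ] jar [0.636 0.026] [0.634 0.01 ] dish [0.758 0.015] [0.755 0.005]
```

>>> drive_tool --deltas '[[[-6.65,0,0],[0,0,0],8.8],[[-6.65,0,0],[0,0,0],8.8],[[-6.65,0,0],[0,0,0],8.8],[[-6.65,0,0],[0,0,0],8.8],[[0,0,0],[0,-3.68,1.2],8.8],[[0,0,0],[0,-3.68,1.2],8.8],[[0,0,0],[0,-3.68,1.2],8.8],[[0,0,0],[0,-3.68,1.2],8.8],[[0,0,0],[0,-3.68,1.2],8.8],[[0,0,0],[0,-3.68,1.2],8.8],[[0,0,0],[0,-3.68,1.2],8.8],[[0,0,0],[0,-3.68,1.2],8.8]]'

```text
clock: 1.15
tool_pos: [0.3525, 0.2934, 0.2497]
eef_rot: [-0.03, 0.706, 0.03, 0.706]
contact_force: [1.7, 0.3, -0.1]
opening: 1.002
```

>>> drive_tool --deltas '[[[0,0,0],[0,-3.68,1.2],8.8],[[0,0,0],[0,-3.68,1.2],8.8],[[0,0,0],[0,-3.68,1.2],8.8],[[0,0,0],[0,-3.68,1.2],8.8],[[0,0,0],[0,-3.68,1.2],8.8],[[0,0,0],[0,-3.68,1.2],8.8],[[0,0,0],[0,-3.68,1.2],8.8],[[0,0,0],[0,-3.68,1.2],8.8],[[0,0,0],[0,-3.68,1.2],8.8],[[0,0,0],[0,-3.68,1.2],8.8],[[0,0,0],[0,-3.68,1.2],8.8],[[0,0,0],[0,-3.68,1.2],8.8]]'

```text
clock: 2.15
tool_pos: [0.5331, -0.1348, 0.2496]
eef_rot: [-0.03, 0.707, 0.03, 0.706]
contact_force: [0.6, 1.2, -0.4]
opening: 0.993
```

>>> drive_tool --deltas '[[[0,0,0],[0,-3.68,1.2],8.8],[[0,0,0],[0,-3.68,1.2],8.8],[[0,0,0],[0,0,0],8.8],[[0,0,0],[0,0,0],8.8]]'

```text
clock: 2.48
tool_pos: [0.5628, -0.2068, 0.2488]
eef_rot: [-0.028, 0.707, 0.028, 0.706]
contact_force: [-0.7, 0.8, 0.3]
opening: 1.001
```

```bash
python3 - <<'E'
from h import *
d=save('wrist','w1.png'); s=d['s']; print(s['tool_pos'],s['contact_force'],s['moment']); print(R.from_quat(s['eef_rot']).as_matrix().round(4))
B=load('side0.png'); print('flask',pix(B,347,328,0),'timer',pix(B,285,335,.02))
E
```

```text
[ 0.5628226  -0.20684844  0.24880998] [-0.73021849  0.75851495  0.27283467] [ 0.07029526  0.01039993 -0.0218341 ]
[[-7.000e-04 -7.910e-02  9.969e-01]
 [-5.000e-04  9.969e-01  7.910e-02]
 [-1.000e+00 -4.000e-04 -7.000e-04]]
flask [ 0.58918931 -0.47169815  0.        ] timer [ 0.40634001 -0.47603699  0.02      ]
```

View pics/w1.png

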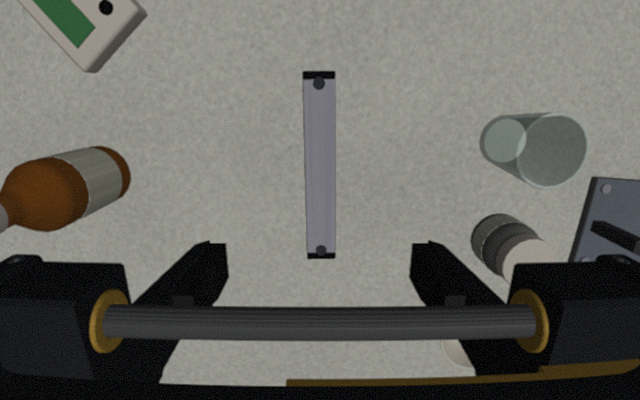

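The wrist view shows the bar lying clear, with its top corners at (303,71), (335,71), (307,258) and (335,258). The flask and beaker are well to the sides.

```bash
python3 - <<'E'
from h import *
d=load('w1.png'); P=[pix(d,*p,.04)[:2] for p in((303,71.5),(335,71.5),(307,258),(335,258))]
print(np.round(P,4)); a=(P[0]+P[1])/2;b=(P[2]+P[3])/2; c=(a+b)/2; print(c,b-a,np.degrees(np.arctan2(*(b-a)[::-1])),np.linalg.norm(b-a))
M=R.from_quat(d['s']['eef_rot']).as_matrix(); print(M.T@(np.r_[c,.02]-d['s']['tool_pos'])*100)
# noise of moment
for i in range(6):
    r.snapshot('wrist'); s=r.get_state(); print(s['moment'].round(3),s['contact_force'].round(2))
E
```

```text
[[ 0.4632 -0.2303]
 [ 0.4608 -0.1995]
 [ 0.66   -0.2128]
 [ 0.6575 -0.1814]]
[ 0.56038024 -0.20600364] [0.19670749 0.01776843] 5.161472726312749 0.19750836596288093
[22.88111882  0.1130014  -0.22024189]
[0.092 0.051 0.064] [-0.12  1.   -0.32]
[ 0.039  0.051 -0.008] [ 0.19  1.18 -0.04]
[ 0.026 -0.036  0.027] [ 0.27  0.48 -0.44]
[0.05  0.015 0.03 ] [ 0.97  0.48 -0.24]
[ 0.032 -0.021 -0.009] [ 0.64 -0.25  0.34]
[ 0.001 -0.021  0.021] [ 0.85  0.04 -0.87]
```

>>> drive_tool --deltas '[[[-0.6,0,0],[3.6,0.1,-0.2],8.8],[[0,0,0],[3.6,0,0],8.8],[[0,0,0],[3.6,0,0],8.8],[[0,0,0],[3.6,0,0],8.8],[[0,0,0],[3.6,0,0],8.8],[[0,0,0],[2.6,0,0],8.8],[[0,0,0],[1.5,0,0],8.8],[[0,0,0],[0.8,0,0],8.8],[[0,0,0],[0,0,0],8.8],[[0,0,0],[0,0,0],8.8]]'

```text
clock: 3.67
tool_pos: [0.5615, -0.2028, 0.0212]
eef_rot: [-0.034, 0.706, 0.034, 0.707]
contact_force: [0.2, 0.4, 0.7]
opening: 0.999
```

>>> drive_tool --deltas '[[[0,0,0],[0,0,0],2.5],[[0,0,0],[0,0,0],2.5],[[0,0,0],[0,0,0],2.5],[[0,0,0],[0,0,0],2.5],[[0,0,0],[0,0,0],2.5],[[0,0,0],[0,0,0],2.5],[[0,0,0],[0,0,0],2.5],[[0,0,0],[0,0,0],2.5],[[0,0,0],[0,0,0],2.5],[[0,0,0],[0,0,0],2.5],[[0,0,0],[0,0,0],2.5],[[0,0,0],[0,0,0],2.5]]' --force 55

```text
clock: 4.67
tool_pos: [0.561, -0.2041, 0.0207]
eef_rot: [-0.034, 0.706, 0.033, 0.706]
contact_force: [0.7, -2.6, -0.8]
opening: 0.353
```

```bash
cat >> h.py <<'E'
def avg(n=8):
    S=[]
    for i in range(n): r.snapshot('wrist'); S.append(r.get_state())
    g=lambda k:np.mean([s[k] for s in S],0).round(4)
    s=S[-1]; M=R.from_quat(s['eef_rot']).as_matrix(); m=g('moment');f=g('contact_force')
    print('clock',s['clock'],'pos',g('tool_pos'),'open',round(s['opening'],3)); print('f',f,'m world',m,'m tool',(M.T@m).round(4),'tq',g('joint_torque').round(2)); return M,m,f
E
python3 -c "from h import *; avg()"
```

```text
clock 5.0667 pos [ 0.561  -0.2036  0.0207] open 0.358
f [ 0.3242 -3.2114 -0.2598] m world [-0.7036 -0.094  -0.0028] m tool [ 0.0029 -0.027  -0.7093] tq [-1.790e+00 -5.594e+01 -4.150e+00 -6.350e+00 -4.400e-01  1.000e-02
  1.000e-02]
```

>>> drive_tool --deltas '[[[0,0,0],[-0.4,0,0],2.5],[[0,0,0],[-0.6,0,0],2.5],[[0,0,0],[-0.6,0,0],2.5],[[0,0,0],[-0.4,0,0],2.5],[[0,0,0],[0,0,0],2.5],[[0,0,0],[0,0,0],2.5],[[0,0,0],[0,0,0],2.5],[[0,0,0],[0,0,0],2.5]]'

```text
clock: 5.73
tool_pos: [0.5607, -0.203, 0.0404]
eef_rot: [-0.033, 0.707, 0.034, 0.706]
contact_force: [0.4, 0.5, -7.0]
opening: 0.357
```

```bash
python3 -c "
from h import *; avg(12); save('wrist','w2.png')"
```

```text
clock 6.3333 pos [ 0.5609 -0.2031  0.0406] open 0.356
f [ 0.1143 -0.0243 -6.5431] m world [0.025  0.0018 0.0225] m tool [-0.0225 -0.0006  0.0251] tq [ 0.000e+00 -5.979e+01 -2.930e+00 -8.730e+00  1.000e-02  9.000e-02
 -0.000e+00]
```

View pics/w2.png

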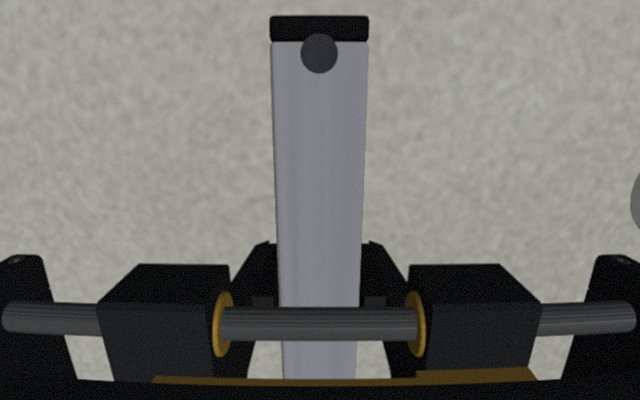

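```bash
python3 - <<'E'
from h import *
from scipy.optimize import least_squares
d=load('w2.png'); E=cam(d); M=R.from_quat(d['s']['eef_rot']).as_matrix(); t=d['s']['tool_pos']
obs=np.array([(270,17),(369,16),(279,378),(357,378)],float)
# bar top far-end corners (tool frame: z=along bar, y across, x down): tilt th about tool y through the grasp, shift along
def pts(th,dx,s,y0,ya):
    Rm=R.from_euler('y',th).as_matrix()
    g=np.array([-.008,0,0])
    f=lambda x,y,z: t+M@(g+Rm@np.array([x+.008,y0+y+ya*z,z]))
    top=.0207-.04+dx
    return f,top
for th in(-10,-5,-2,0,2,5,10):
    f,top=pts(np.radians(th),0,0,0,0)
    print(th,proj(d,[f(top,-.016,-.1),f(top,.016,-.1),f(top,-.016,-.04),f(top,.016,-.04)]).round(0).tolist())
E
```

```text
-10 [[275.0, 26.0], [363.0, 26.0], [277.0, 190.0], [361.0, 190.0]]
-5 [[272.0, 21.0], [366.0, 20.0], [276.0, 194.0], [362.0, 194.0]]
-2 [[270.0, 18.0], [368.0, 18.0], [275.0, 197.0], [363.0, 197.0]]
0 [[268.0, 16.0], [370.0, 16.0], [275.0, 199.0], [364.0, 199.0]]
2 [[267.0, 15.0], [371.0, 15.0], [274.0, 201.0], [364.0, 201.0]]
5 [[264.0, 14.0], [374.0, 14.0], [273.0, 205.0], [365.0, 205.0]]
10 [[259.0, 15.0], [379.0, 15.0], [272.0, 212.0], [366.0, 212.0]]
```

The force reading says the bar is fully lifted, and the moment suggests the balance point is near the middle. The joint-6 torque hints at some offset, though. I'll set the bar down and regrasp 3 cm along it to calibrate.

>>> drive_tool --deltas '[[[0,0,0],[0.7,0,0],2.5],[[0,0,0],[0.7,0,0],2.5],[[0,0,0],[0.4,0,0],2.5],[[0,0,0],[0.15,0,0],2.5],[[0,0,0],[0.05,0,0],2.5],[[0,0,0],[0,0,0],2.5],[[0,0,0],[0,0,0],4.2],[[0,0,0],[0,0,0],4.2],[[0,0,0],[0,0,0],4.2],[[0,0,0],[0,0,0.8],4.2],[[0,0,0],[0,0,1.2],4.2],[[0,0,0],[0,0,1.0],4.2]]'

```text
clock: 7.38
tool_pos: [0.5926, -0.2002, 0.0211]
eef_rot: [-0.034, 0.706, 0.034, 0.707]
contact_force: [-0.2, -0.3, -0.1]
opening: 0.481
```

```bash
python3 -c "from h import *; avg(4)"
```

```text
clock 7.5833 pos [ 0.5932 -0.1998  0.021 ] open 0.478
f [ 0.9313 -0.2585  0.037 ] m world [ 0.0323 -0.0559 -0.0047] m tool [ 0.0047 -0.0587  0.0268] tq [ 6.300e-01 -5.813e+01 -2.510e+00 -8.060e+00 -0.000e+00  2.800e-01
  2.000e-02]
```

>>> drive_tool --deltas '[[[0,0,0],[0,0,0],2.5],[[0,0,0],[0,0,0],2.5],[[0,0,0],[0,0,0],2.5],[[0,0,0],[0,0,0],2.5],[[0,0,0],[0,0,0],2.5],[[0,0,0],[-0.4,0,0],2.5],[[0,0,0],[-0.6,0,0],2.5],[[0,0,0],[-0.6,0,0],2.5],[[0,0,0],[-0.4,0,0],2.5],[[0,0,0],[0,0,0],2.5],[[0,0,0],[0,0,0],2.5],[[0,0,0],[0,0,0],2.5]]'

```text
clock: 8.58
tool_pos: [0.5907, -0.2003, 0.0406]
eef_rot: [-0.033, 0.706, 0.034, 0.706]
contact_force: [0.0, 0.2, -7.2]
opening: 0.355
```

```bash
python3 -c "
from h import *; avg(12); save('wrist','w3.png');print(r.get_state()['q'])"
```

```text
clock 9.1833 pos [ 0.5907 -0.2002  0.0405] open 0.361
f [ 0.0831  0.049  -6.9043] m world [ 0.0527 -0.2041  0.0015] m tool [-0.0015 -0.2082  0.0331] tq [ 1.00e-02 -6.17e+01 -3.33e+00 -9.81e+00  0.00e+00  2.80e-01 -0.00e+00]
[ 0.4098205   0.98530144 -0.2859881   1.68855916  0.47699529  0.53753143
  1.4966486 ]
```

View pics/w3.png

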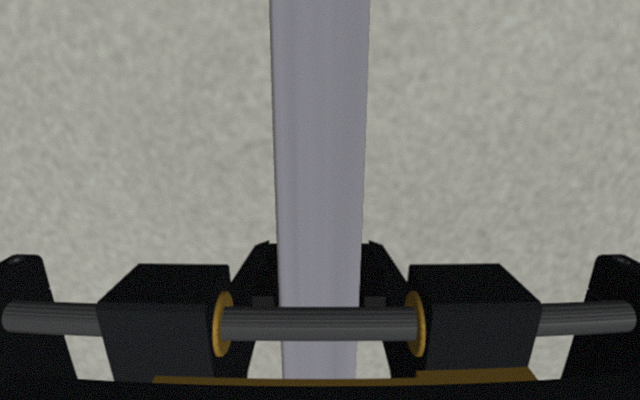

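>>> drive_tool --deltas '[[[0,0,0],[0.7,0,0],2.5],[[0,0,0],[0.7,0,0],2.5],[[0,0,0],[0.4,0,0],2.5],[[0,0,0],[0.15,0,0],2.5],[[0,0,0],[0.05,0,0],2.5],[[0,0,0],[0,0,0],2.5],[[0,0,0],[0,0,0],4.5],[[0,0,0],[0,0,0],4.5],[[0,0,0],[0,0,0],4.5],[[0,0,0],[0,0,0],4.5],[[0,0,0],[0,0,0],4.5],[[0,0,0],[0,0,0],4.5]]'

```text
clock: 10.23
tool_pos: [0.5911, -0.2003, 0.0209]
eef_rot: [-0.034, 0.706, 0.034, 0.707]
contact_force: [-0.8, -0.6, -0.7]
opening: 0.508
```

```bash
python3 -c "from h import *; avg(12)"
```

```text
clock 10.8333 pos [ 0.5909 -0.2002  0.0207] open 0.51
f [ 0.0419  0.0183 -0.0978] m world [ 0.0398 -0.0026  0.0021] m tool [-0.0021 -0.0064  0.0394] tq [ 0.000e+00 -5.821e+01 -2.830e+00 -8.410e+00  1.000e-02  8.000e-02
 -0.000e+00]
```

>>> drive_tool --deltas '[[[0,0,0],[0,0,-0.8],4.5],[[0,0,0],[0,0,-1.2],4.5],[[0,0,0],[0,0,-1.0],4.5],[[0,0,0],[0,0,0],4.5],[[0,0,0],[0,0,0],4.5],[[0,0,0],[0,0,0],4.5],[[0,0,0],[0,0,0],4.5],[[0,0,0],[0,0,0],4.5]]'

```text
clock: 11.5
tool_pos: [0.5617, -0.2029, 0.0208]
eef_rot: [-0.034, 0.706, 0.034, 0.707]
contact_force: [0.1, -0.2, 0.2]
opening: 0.51
```

```bash
python3 -c "from h import *; avg(16)"
```

```text
clock 12.3 pos [ 0.5611 -0.2031  0.0207] open 0.514
f [-0.1994  0.0723 -0.0101] m world [ 0.0372  0.0042 -0.0011] m tool [0.0011 0.0007 0.0374] tq [-1.000e-02 -5.636e+01 -2.350e+00 -7.240e+00  1.000e-02  8.000e-02
  0.000e+00]
```

Both measurements now agree once I subtract the free-air references, including 0.08 N m on joint 6. The balance point is within about 2 mm of the present grasp, so I'll grip here and carry.

>>> drive_tool --deltas '[[[0,0,0],[0,0,0],2.5],[[0,0,0],[0,0,0],2.5],[[0,0,0],[0,0,0],2.5],[[0,0,0],[0,0,0],2.5],[[0,0,0],[0,0,0],2.5],[[0,0,0],[-0.6,0,0],2.5],[[0,0,0],[-1.4,0,0],2.5],[[0,0,0],[-2.2,0,0],2.5],[[0,0,0],[-2.6,0,0],2.5],[[0,0,0],[-2.6,0,0],2.5],[[0,0,0],[-2.6,0,0],2.5],[[0,0,0],[-2.6,0,0],2.5]]'

```text
clock: 13.3
tool_pos: [0.5595, -0.203, 0.1672]
eef_rot: [-0.033, 0.707, 0.034, 0.705]
contact_force: [0.2, -0.0, -7.5]
opening: 0.359
```

>>> drive_tool --deltas '[[[0,0,0],[-2.6,0,0],2.5],[[0,0,0],[-2.4,0,0],2.5],[[0,0,0],[-1.6,0,0],2.5],[[0,0,0],[-0.8,0,0],2.5],[[1.6,0,0],[0,0,0],2.5],[[1.6,0,0],[0,0,0],2.5],[[1.6,0,0],[0,0,0],2.5],[[0,0,0],[0,0,0],2.5],[[0,0,0],[0,0,0],2.5],[[0,0,0],[0,0,0],2.5]]'

```text
clock: 14.13
tool_pos: [0.5606, -0.2029, 0.2398]
eef_rot: [-0.004, 0.708, 0.004, 0.707]
contact_force: [0.9, 0.2, -6.8]
opening: 0.357
```

```bash
python3 -c "from h import *; M,m,f=avg(10);print(M.round(4), r.get_state()['joint_torque'][5], r.get_state()['q'])"
```

```text
clock 14.6333 pos [ 0.5609 -0.2031  0.2405] open 0.362
f [ 0.2231  0.1104 -6.7835] m world [ 0.0436 -0.0181  0.0159] m tool [-0.0159 -0.0186  0.0434] tq [-2.00e-02 -5.44e+01 -4.09e+00 -1.59e+01  2.00e-02  9.00e-02 -0.00e+00]
[[ 1.000e-04 -1.120e-02  9.999e-01]
 [ 1.000e-04  9.999e-01  1.120e-02]
 [-1.000e+00  1.000e-04  1.000e-04]] 0.08678047684952617 [ 0.49746418  0.68025278 -0.39783061  1.65811582  0.3246482   0.86907113
  1.54975055]
```

>>> drive_tool --deltas '[[[0,0,0],[0,1.5,0.36],2.5],[[0,0,0],[0,2.5,0.36],2.5],[[0,0,0],[0,3.4,0.36],2.5],[[0,0,0],[0,3.4,0.36],2.5],[[0,0,0],[0,3.4,0.36],2.5],[[0,0,0],[0,3.4,0.36],2.5],[[0,0,0],[0,3.4,0.36],2.5],[[0,0,0],[0,3.4,0.36],2.5],[[0,0,0],[0,3.4,0.36],2.5],[[0,0,0],[0,3.4,0.36],2.5],[[0,0,0],[0,3.4,0.36],2.5],[[0,0,0],[0,2.5,0.36],2.5]]'

```text
clock: 15.63
tool_pos: [0.5995, 0.1729, 0.241]
eef_rot: [-0.004, 0.707, 0.006, 0.707]
contact_force: [1.0, 0.4, -6.7]
opening: 0.359
```

>>> drive_tool --deltas '[[[0,0,0],[0,1.7,0.36],2.5],[[0,0,0],[0,1.2,0.36],2.5],[[0,0,0],[0,0.2,0],2.5],[[0,0,0],[0,0,0],2.5],[[0,0,0],[0,0,0],2.5],[[0,0,0],[0,0,0],2.5]]'

```text
clock: 16.13
tool_pos: [0.6071, 0.1967, 0.2405]
eef_rot: [-0.004, 0.707, 0.002, 0.707]
contact_force: [0.5, -0.1, -7.5]
opening: 0.359
```

```bash
python3 - <<'E'
from h import *
M,m,f=avg(6);print(M.round(4).tolist()); save('wrist','w4.png')
d=save('scene','s4.png'); e=save('side','e4.png')
c=proj(d,[[.606,.2,.12]])[0].astype(int); a=cv2.imread('pics/s4.png')[c[1]-75:c[1]+75,c[0]-50:c[0]+50]
c2=proj(e,[[.606,.2,.12]])[0].astype(int); b=cv2.imread('pics/e4.png')[c2[1]-75:c2[1]+75,c2[0]-50:c2[0]+50]
print(c-[50,75],c2-[50,75])
cv2.imwrite('pics/c4.png',np.hstack([cv2.resize(x,(400,600),interpolation=cv2.INTER_CUBIC) for x in(a,b)]))
E
```

```text
clock 16.4333 pos [0.607  0.198  0.2407] open 0.358
f [ 0.0921  0.0259 -6.5708] m world [ 0.0544 -0.0044  0.0228] m tool [-0.0228 -0.005   0.0544] tq [-0.000e+00 -5.824e+01 -3.680e+00 -1.696e+01 -1.000e-02  9.000e-02
  0.000e+00]
[[-0.0, -0.0105, 0.9999], [-0.0001, 0.9999, 0.0105], [-1.0, -0.0001, -0.0]]
[317 164] [266  76]
```

View pics/c4.png

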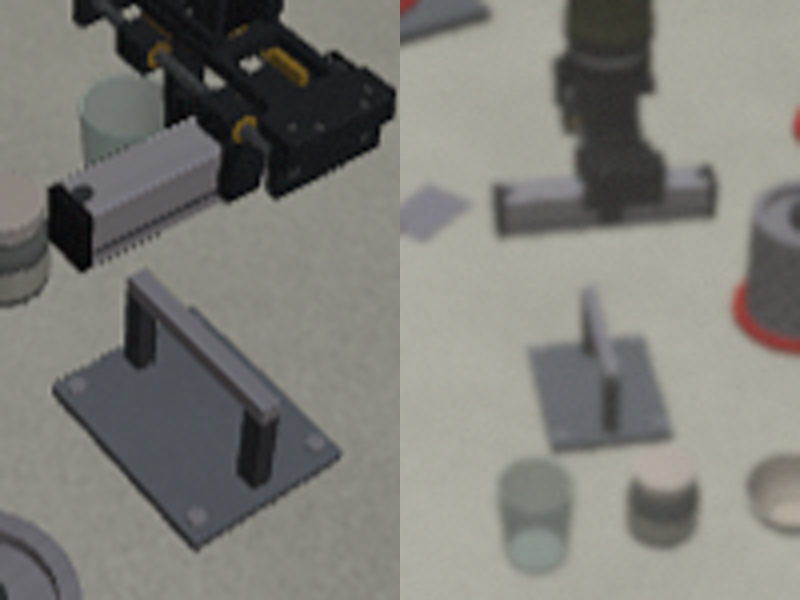

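The crop shows the bar held above the rail and across it. The rail's top corners are at about (130,275), (150,270), (258,415) and (278,408) on the left, and (583–597,290) to (605–620,375) on the right. I'll compare the bar and rail measured in the same views.

```bash
python3 - <<'E'
from h import *
A=load('s4.png');B=load('e4.png')
a=lambda u,v,z:pix(A,u/4+317,v/4+164,z)[:2].round(4)
b=lambda u,v,z:pix(B,(u-400)/4+266,v/4+76,z)[:2].round(4)
zb=.2407-.0207
print('rail A',[a(*p,.09) for p in((130,276),(150,270),(258,416),(279,408))])
print('rail B',[b(*p,.09) for p in((583,290),(597,290),(604,374),(621,373))])
print('bar A capend low corners',a(87,270,zb),a(52,235,zb),'top',a(52,185,zb+.04),a(92,215,zb+.04))
print('bar B low',b(499,238,zb),b(715,217,zb),'top',b(496,186,zb+.04),b(714,168,zb+.04))
E
```

```text
rail A [array([0.6113, 0.1374]), array([0.5977, 0.1404]), array([0.6149, 0.2688]), array([0.601 , 0.2711])]
rail B [array([0.5968, 0.2544]), array([0.6104, 0.2524]), array([0.5972, 0.1295]), array([0.6131, 0.1286])]
bar A capend low corners [0.7017 0.2161] [0.7025 0.1844] top [0.7039 0.1865] [0.6993 0.2163]
bar B low [0.5086 0.1794] [0.706  0.1824] top [0.5097 0.2026] [0.7069 0.2021]
```

>>> drive_tool --deltas '[[[0,0,0],[1.0,0,0],2.5],[[0,0,0],[1.8,0,0],2.5],[[0,0,0],[2.0,0,0],2.5],[[0,0,0],[2.0,0,0],2.5],[[0,0,0],[2.0,0,0],2.5],[[0,0,0],[1.5,0,0],2.5],[[0,0,0],[1.0,0,0],2.5],[[0,0,0],[0.6,0,0],2.5],[[0,0,0],[0.4,0,0],2.5],[[0,0,0],[0.2,0,0],2.5],[[0,0,0],[0,0,0],2.5],[[0,0,0],[0,0,0],2.5]]'

```text
clock: 17.58
tool_pos: [0.6074, 0.1997, 0.1165]
eef_rot: [-0.004, 0.707, 0.004, 0.708]
contact_force: [-0.4, -1.1, -6.3]
opening: 0.355
```

>>> drive_tool --deltas '[[[0,0,0],[0.05,0,0],2.5],[[0,0,0],[0.05,0,0],2.5],[[0,0,0],[0.05,0,0],2.5],[[0,0,0],[0.05,0,0],2.5],[[0,0,0],[0.04,0,0],2.5],[[0,0,0],[0.03,0,0],2.5],[[0,0,0],[0.03,0,0],2.5],[[0,0,0],[0,0,0],2.5],[[0,0,0],[0,0,0],2.5]]'

```text
clock: 18.33
tool_pos: [0.6069, 0.1994, 0.1127]
eef_rot: [-0.004, 0.707, 0.004, 0.707]
contact_force: [-0.1, -0.5, -6.9]
opening: 0.358
```

```bash
python3 -c "from h import *; avg(6)"
```

```text
clock 18.6333 pos [0.6069 0.1994 0.1127] open 0.36
f [-0.3005  0.0846 -6.708 ] m world [ 0.0304 -0.033   0.0077] m tool [-0.0077 -0.0333  0.03  ] tq [ 0.000e+00 -6.128e+01 -3.360e+00 -1.295e+01 -2.000e-02  8.000e-02
 -0.000e+00]
```

>>> drive_tool --deltas '[[[0,0,0],[0.03,0,0],2.5],[[0,0,0],[0.03,0,0],2.5],[[0,0,0],[0.03,0,0],2.5],[[0,0,0],[0.03,0,0],2.5],[[0,0,0],[0.03,0,0],2.5],[[0,0,0],[0.03,0,0],2.5],[[0,0,0],[0,0,0],2.5],[[0,0,0],[0,0,0],2.5]]'

```text
clock: 19.3
tool_pos: [0.6069, 0.1994, 0.1109]
eef_rot: [-0.004, 0.707, 0.004, 0.707]
contact_force: [0.0, -0.4, -5.8]
opening: 0.36
```

```bash
python3 -c "from h import *; avg(6)"
```

```text
clock 19.6 pos [0.6069 0.1994 0.1109] open 0.36
f [ 0.3143 -0.1001 -6.8237] m world [ 0.0176  0.0135 -0.0078] m tool [0.0078 0.0133 0.0177] tq [-0.000e+00 -6.132e+01 -3.340e+00 -1.289e+01 -2.000e-02  8.000e-02
 -0.000e+00]
```

>>> drive_tool --deltas '[[[0,0,0],[0.02,0,0],2.5],[[0,0,0],[0.02,0,0],2.5],[[0,0,0],[0.02,0,0],2.5],[[0,0,0],[0,0,0],2.5],[[0,0,0],[0,0,0],2.5]]'

```text
clock: 20.02
tool_pos: [0.607, 0.1995, 0.1107]
eef_rot: [-0.004, 0.707, 0.004, 0.707]
contact_force: [-1.7, -0.9, -1.3]
opening: 0.356
```

```bash
python3 -c "from h import *; avg(6)"
```

```text
clock 20.3167 pos [0.607  0.1994 0.1107] open 0.361
f [-1.6615 -0.4851  0.4488] m world [-0.1417  0.3849 -0.0047] m tool [ 0.0047  0.3864 -0.1374] tq [ -0.17 -57.45  -3.11 -12.63   0.08  -0.53  -0.  ]
```

Contact: the rail now takes about the whole weight. I'll ease the grip to 4 N first and watch for any tendency to tip.

>>> drive_tool --deltas '[[[0,0,0],[0,0,0],2.5],[[0,0,0],[0,0,0],2.5],[[0,0,0],[0,0,0],2.5],[[0,0,0],[0,0,0],2.5]]' --force 4

```text
clock: 20.65
tool_pos: [0.6071, 0.1994, 0.1107]
eef_rot: [-0.004, 0.707, 0.004, 0.707]
contact_force: [-2.2, -1.4, 3.6]
opening: 0.363
```

```bash
python3 -c "from h import *; avg(8)"
```

```text
clock 21.05 pos [0.6071 0.1994 0.1106] open 0.364
f [-2.5418 -1.7545  4.655 ] m world [-0.2832  0.464  -0.0153] m tool [ 0.0152  0.4671 -0.278 ] tq [-4.500e-01 -5.473e+01 -3.130e+00 -1.209e+01  5.000e-02 -7.700e-01
  1.000e-02]
```

>>> drive_tool --deltas '[[[0,0,0],[-0.03,0,0],2.5],[[0,0,0],[0,0,0],2.5],[[0,0,0],[0,0,0],3.5],[[0,0,0],[0,0,0],3.5]]'

```text
clock: 21.38
tool_pos: [0.6072, 0.1999, 0.1104]
eef_rot: [-0.004, 0.707, 0.004, 0.707]
contact_force: [0.2, 0.5, 0.7]
opening: 0.393
```

```bash
python3 - <<'E'
from h import *
avg(4); e=save('side','e5.png'); d=save('scene','s5.png')
a=cv2.imread('pics/s5.png')[175:325,312:412]; b=cv2.imread('pics/e5.png')[90:240,266:366]
cv2.imwrite('pics/c5.png',np.hstack([cv2.resize(x,(400,600),interpolation=cv2.INTER_CUBIC) for x in(a,b)]))
E
```

```text
clock 21.5833 pos [0.6071 0.1998 0.1104] open 0.398
f [ 0.1979 -0.4513 -0.2105] m world [0.0352 0.0177 0.0167] m tool [-0.0167  0.0173  0.0354] tq [ 2.000e-02 -5.720e+01 -2.970e+00 -1.157e+01 -2.000e-02  6.000e-02
  0.000e+00]
```

View pics/c5.png

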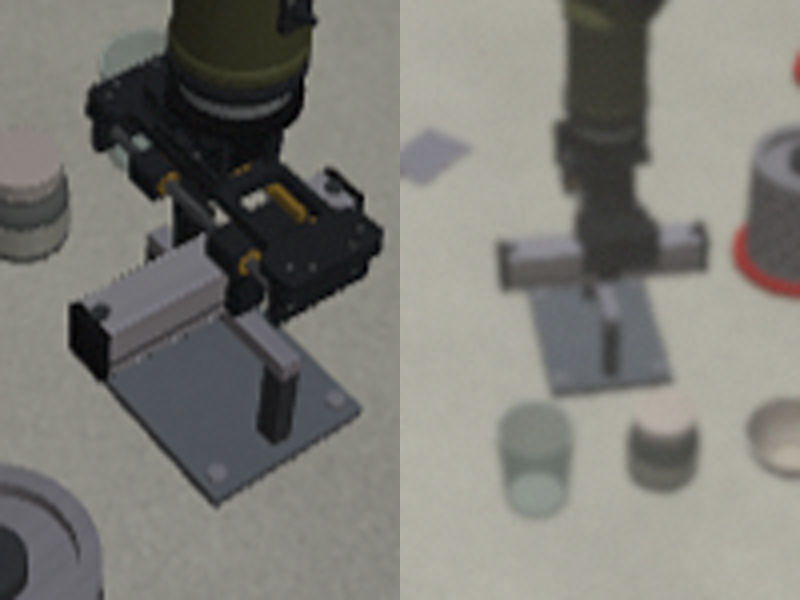

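The fingers are free with no force on them, and the bar sits level and square across the rail. I'll wait, check for drift, then back off.

>>> drive_tool --deltas '[[[0,0,0],[0,0,0],3.6],[[0,0,0],[0,0,0],3.9],[[0,0,0],[0,0,0],4.3],[[0,0,0],[0,0,0],4.8],[[0,0,0],[0,0,0],5.4],[[0,0,0],[0,0,0],6.0],[[0,0,0],[0,0,0],6.0]]'

```text
clock: 22.27
tool_pos: [0.6069, 0.1994, 0.1106]
eef_rot: [-0.004, 0.707, 0.004, 0.707]
contact_force: [-0.1, -0.2, 1.0]
opening: 0.679
```

>>> drive_tool --deltas '[[[0,0,0],[-0.5,0,0],6],[[0,0,0],[-1,0,0],6],[[0,0,0],[-2,0,0],6],[[0,0,0],[-2.5,0,0],6],[[0,0,0],[-2.5,0,0],6],[[0,0,0],[-2,0,0],6],[[0,0,0],[-1,0,0],6],[[0,0,0],[0,0,0],6],[[0,0,0],[0,0,0],6]]'

```text
clock: 23.02
tool_pos: [0.6069, 0.1993, 0.2258]
eef_rot: [-0.004, 0.707, 0.004, 0.707]
contact_force: [-0.0, -0.7, 0.1]
opening: 0.686
```

```bash
python3 - <<'E'
from h import *
avg(4); e=save('side','e6.png'); d=save('scene','s6.png')
a=cv2.imread('pics/s6.png')[175:325,312:412]; b=cv2.imread('pics/e6.png')[90:240,266:366]
cv2.imwrite('pics/c6.png',np.hstack([cv2.resize(x,(400,600),interpolation=cv2.INTER_CUBIC) for x in(a,b)]))
E
```

```text
clock 23.2167 pos [0.6061 0.199  0.2243] open 0.685
f [-0.2993 -0.2877  0.0152] m world [0.036  0.0099 0.0003] m tool [-0.0004  0.0095  0.0361] tq [-0.000e+00 -5.537e+01 -3.400e+00 -1.506e+01 -2.000e-02  7.000e-02
 -0.000e+00]
```

View pics/c6.png

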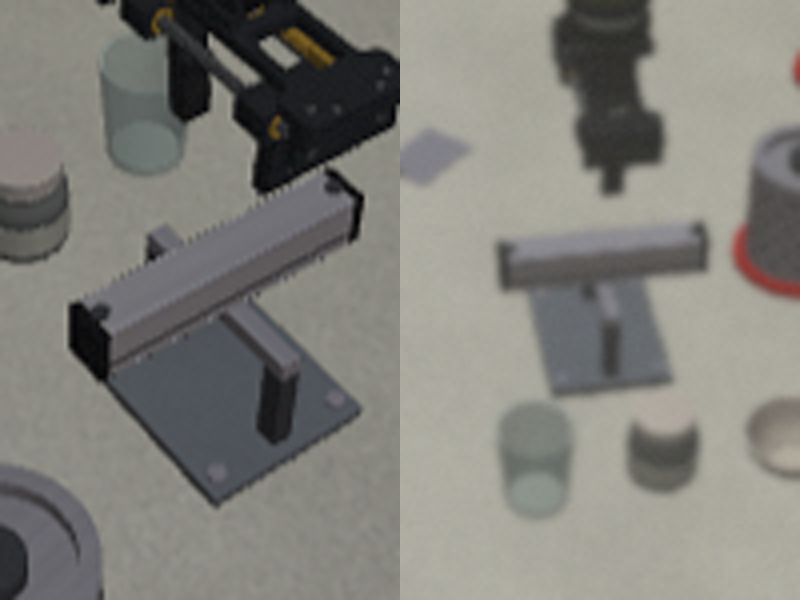

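The bar rests on the rail on its own. Its caps are at the same pixels as before, (70–105,300–378) on the left and (500–705,225–290) on the right, so it hasn't moved since release.

```bash
python3 -c "
from h import *
a=cv2.imread('pics/e6.png')[140:170,286:350].astype(int); d=save('side','e7.png'); b=d['color'][140:170,286:350,::-1].astype(int)
print('diff',abs(a-b).mean()); print(r.get_state()['contact_force']); print(r.finish_job())"
```

```text
diff 1.3430555555555554
[-0.00236709  0.63511031  0.59345791]
the job is handed in; nothing more can be done
None
```

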